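# Load a staple strip into the bench stapler and shut its magazine

### The job

Reload the electric bench stapler so that reports can be stapled again: lay the bright steel staple strip, crowns up, in the open magazine with the orange spring follower held back behind it, so that it lies fully down in the channel between the follower and the front stop, then push the magazine home until its latch catches and it stays shut. Ease the strip in and the magazine shut: the strip is only glued wires, so never ram or force it or the stapler. The copper-coloured strip has legs too long for this stapler; leave it and everything else on the bench where it is.

Things in the scene. Friction and masses are not known exactly. Their poses are not given: they have to be found in the camera images.
- strip: The steel staple strip to load: bright steel, 66 long x 13 wide x 15.5 high, about 35 g, the shape of an inverted U (walls 1.7, smooth closed top, open below). Starts lying on the bench on its legs, crowns up. Origin: centre of its underside; x along its length, y across, z up. Either end may go first. Only glued wires: a push over about 20 N breaks it.
- stapler: Electric bench stapler: white head and tower on a dark base, 262 long x 86 wide x 122 high, fixed, turned differently each time. Origin: under its base, on the bench; x points to its rear, z up. The magazine slides out of the head's front face (115 in front of the origin) along -x. The head's opening is 33 wide, its roof 20 above the channel floor: a strip not fully down jams there.
- seat (a point): Point on the magazine (moves in and out with it): on the channel floor, centre line, at the inner face of the front stop; 48 above the bench. x points along the channel to the rear (the way the follower is pushed back and the magazine is pushed shut), y across, z up. Front stop: 5 thick, top 8 above the floor. The head's front face is 90 behind this point when open, 5 in front of it when shut.
- strip_home (a point): Where the strip's origin lies when seated: channel floor, 33 behind seat, same axes. Channel: open above, 15 wide, side walls 4 thick, 6 high; a seated strip stands 9.5 out of them. Worn runners: the whole tray (channel, stop, follower, nose) has side play, may stand up to 3.5 to either side (along y) of the poses given, and stays there (4 N to shift it): feel for it. The floor has a guide 5 wide, 4 high that fits inside the U.
- nose (a point): Centre line of the front face of the magazine's black ribbed nose, at channel floor height, 14.5 in front of seat; same axes as seat. The face is 26 wide, upright, from 10 below to 8 above this point. Push here, along +x, to shut the magazine. Shut, the nose still stands 9.5 out of the head, over the base (base top 22 above the bench).
- follower (a joint): How far the orange follower is pushed back along the channel, in m: 0 at rest (its upright face, 12.5 wide, from the floor to 18 above it, then lies 30 behind seat), hard end 0.042. Its spring pushes with about 2 N at rest and 5 N at the hard end. 0.036 when a strip is seated between it and the front stop.
- magazine (a joint): How far the magazine is out, in m: 0.095 fully open (as it starts), 0 hard end. A spring pushes it out, 7 N open rising to 9.5 N shut, 1 N friction; pushing on the follower harder than that would slide it in. A one-way latch catches just before the hard end, needing about 13 N (keep under 20 N), and then holds it at 0.0015. Not latched, it springs out again.
- copper_strip: A wrong staple strip: copper-coloured, 66 x 13 x 21.5 high, long legs. Origin: centre of underside. Leave it alone. It may lie where the steel strip lay another time.
- carton: Staple carton, brown with a blue band, 85 x 72 x 30. Origin: centre of underside. Bystander.
- petri_dish: Clear glass dish, 90 across, 14 high. Bystander.
- gem_jar: Round clear stone jar with white lid, 41 across, 25 high. Bystander.
- gem_jar2: Round clear stone jar with black lid, 41 across, 25 high. Bystander.
- loupe: Folding loupe, black lens ring 28 across with steel cover, 65 long, 16 high. Bystander.
- tweezers: Steel tweezers lying on the bench, 139 long, 9 high. Bystander.
- slide_box: Blue slide box, 101 x 86 x 39. Bystander.

How it is judged:
By the outcome, as a careful person would: the job done as asked, in the order asked, and still so for the second after the job is handed in, with the robot touching nothing.
It also fails if it takes over 72 s, if anything falls off the work surface, if the arm or the gripper's body presses on something with over 40 N, if the wrist force passes 120 N, or if a joint passes its speed limit or range.

### The arm

A 6-joint arm with a two-finger parallel gripper is mounted at the origin on the work surface. World frame = base frame: x ahead of the robot, y to its left, z up, the work surface at z = 0. Lengths are in m, angles in rad, forces in N, time in s.
With the tool pointing down it reaches from about 0.375 to 0.9 m from the base axis. Payload 3.1 kg.
Tool frame: the origin (TCP) lies at the very end of the fingers, on their centre line; the grasp point (between the pads) lies 19 mm behind it; x points along the fingers, y is the direction in which the jaws open and shut, and the axes are right-handed (so a half turn about x gives the same grasp; the last joint's range is limited). The gripper opens to 85 mm and grips with 20 to 120 N. Pads are 22 mm wide; open, the fingers measure 114 mm over their backs; the gripper's body (76 mm by 85 mm) begins 54 mm behind the grasp point. The pads swing forward as they close: fully open they stand 13 mm farther back than shut.
Start: joints at [-1.45, 0.527, 1.433, -0, 1.181, -0.178], TCP at [0.185, -0.597, 0.231] pointing down, gripper open.
Joint ranges: [-3.08, 3.08], [-0.75, 2.2], [0.22, 2.44], [-1.43, 4.57], [0, 2.65], [-2.85, 2.85]. Speed limits (rad/s): [2.79, 2.79, 3.14, 3.14, 3.14, 3.14].

### API

Orientations are given as a unit quaternion [x, y, z, w].
In Python, from station import manip gives the robot as it stands.
- The arm moves only by the shell command python3 -m jog 'ROWS' [FORCE]. ROWS is a JSON object of lists of equal length, an entry for each row: "linear": the shift along the tool's x, y, z in cm, a list of three; "twist": the turn about the tool's x in rad; "claw": the opening, from -1 (shut) to 1 (fully open). A call has 1 to 20 rows; each row is the pose to reach, as a shift and turn from the pose commanded when the call began, along the tool's axes at that moment; what a row does not reach only later rows make up. A row lasts 1/12 s, in which the tool goes at most 41.7 mm and 7.16 degrees, less where a joint would pass 70% of its speed; a pose out of reach is approached as far as the arm can. A call with a gripper value outside its range is refused whole. The fingers move at their own pace and stop on an object; FORCE is the grip in N (left out, the last holds). Time passes only in rows, so rows that repeat a pose let the fingers close. It gives the time, the measured TCP pose, the force and the opening at its end, in the units of the state.
- manip.sense(): the state, without advancing time (a new reading comes with each control period).
- manip.snapshot(name): name is "scene" or "top"; returns a dict with "pixels" (400x640x3 uint8, red, green, blue), "camera_matrix" (3x3 intrinsics, pixels), "R" (3x3) and "t" (3): a world point X has camera coordinates R X + t. Camera axes: x right, y down, z forward; pixel columns grow to the right and rows downward; lengths in m; the calibration is good to about 2 mm. A picture is of the moment at which its call begins. There is no depth.
- manip.sign_off(): hands the job in, once; it reports no verdict.
The state is a dict: "t": time; "q": joint angles; "qd": joint speeds; "tau": joint torques, N m; "tcp_pos": TCP position; "tool_rot": TCP orientation; "force": force on the tool from outside, world axes, zero at the start; "ft_torque": the same for the moment, N m; "finger_gap": opening from 0.0 (shut) to 1.0 (fully open).
Only numpy, scipy, OpenCV 4.12 (cv2) and the standard library are available. Lean on these libraries where they do the work, as an engineer would, in place of code of your own. Each camera call takes 0.05 s, during which the arm holds its last target.

## Working session

There is one attempt and no reset: what is moved stays moved. The work goes in short steps, Python scripts to look and compute and a shell command to move; the robot and the scene stay as the last step left them, time stands still between calls to the robot, and variables do not carry over. Pictures are saved under pics/ and viewed, and the job is handed in when it is done.

```bash
ls; mkdir -p pics; python3 - <<'E'
from station import manip
import cv2,numpy as np
s=manip.sense();print(s)
for n in("scene","top"):
    d=manip.snapshot(n);cv2.imwrite(f"pics/{n}0.png",d["pixels"][:,:,::-1]);print(n,d["camera_matrix"],d["R"],d["t"])
    np.savez(f"{n}0.npz",**d)
E
```

```text
pics
{'t': 0.0, 'q': array([-1.44950927e+00,  5.28458062e-01,  1.43391303e+00,  5.83092734e-05,
        1.18140015e+00, -1.78510873e-01]), 'qd': array([ 0.00166671,  0.00032276,  0.00138053,  0.000933  , -0.00028111,
        0.0010998 ]), 'tau': array([ 1.09146928e-03, -4.42348945e+01, -1.78026670e+01, -2.59240069e-04,
        8.40981666e-03, -7.16241914e-06]), 'tcp_pos': array([ 0.18452829, -0.59638602,  0.23033519]), 'tool_rot': array([ 0.69921925,  0.10635964, -0.69913707,  0.10482087]), 'force': array([-0.98120434,  0.81350102,  0.04282577]), 'ft_torque': array([-0.0177052 , -0.00434519,  0.01210343]), 'finger_gap': 1.0012937253446677}
scene [[384.17261332   0.         315.43070857]
 [  0.         384.17261332 200.50210429]
 [  0.           0.           1.        ]] [[ 0.582612    0.81274791  0.00202271]
 [ 0.57383504 -0.40958418 -0.7091926 ]
 [-0.57556634  0.41434482 -0.70501189]] [-0.28220441 -0.27193278  1.2963139 ]
top [[374.66648654   0.         316.76076259]
 [  0.         374.66648654 198.05393251]
 [  0.           0.           1.        ]] [[-0.01280135 -0.9992202  -0.03735135]
 [-0.99841385  0.01482134 -0.05431492]
 [ 0.05482617  0.0365968  -0.99782502]] [-0.01655788  0.52091817  0.95742169]
```

View pics/scene0.png

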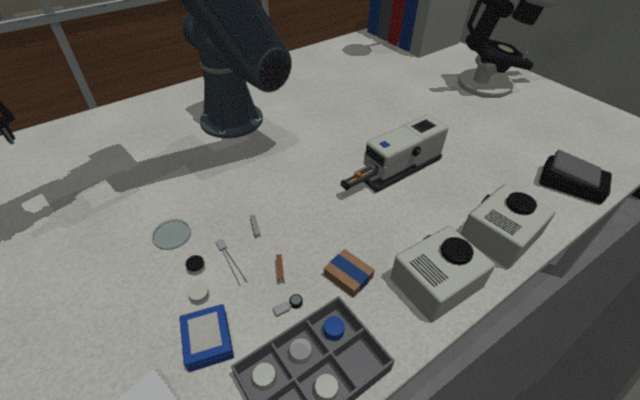

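View pics/top0.png

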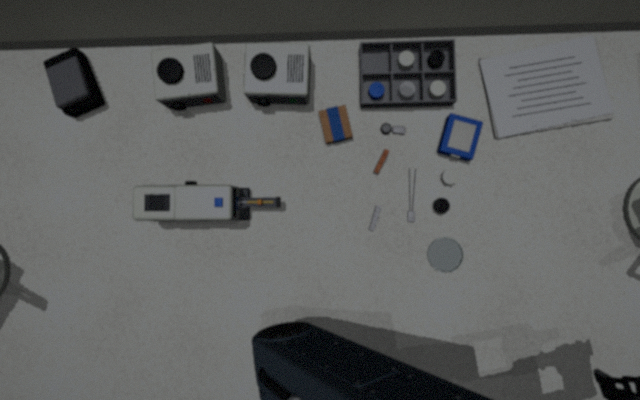

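Scene: the steel strip is at about (255,226), the copper strip at (280,268), and the stapler's magazine points to (345,185). Top: the steel strip is at (375,218), the copper strip at (381,161), and the magazine nose at (278,202). I'll zoom in on these.

```bash
cat > h.py <<'E'
import numpy as np,cv2
def load(n):
    d=dict(np.load(n+".npz"));return d
def ray(d,u,v):
    K=d["camera_matrix"];R=d["R"];t=d["t"]
    c=-R.T@t; w=R.T@np.linalg.solve(K,[u,v,1.]);return c,w/np.linalg.norm(w)
def onz(d,u,v,z):
    c,w=ray(d,u,v);return c+w*(z-c[2])/w[2]
def proj(d,X):
    p=d["camera_matrix"]@(d["R"]@np.asarray(X)+d["t"]);return p[:2]/p[2]
def tri(d1,p1,d2,p2):
    a,u=ray(d1,*p1);b,w=ray(d2,*p2)
    s=np.linalg.lstsq(np.c_[u,-w],b-a,rcond=None)[0]
    P,Q=a+u*s[0],b+w*s[1];return (P+Q)/2,np.linalg.norm(P-Q)
def crop(d,u0,v0,u1,v1,f,name):
    im=d["pixels"][v0:v1,u0:u1,::-1]
    im=cv2.resize(im,None,fx=f,fy=f,interpolation=cv2.INTER_CUBIC)
    im=cv2.convertScaleAbs(im,alpha=1.5)
    for u in range(-(-u0//10)*10,u1,10):
        cv2.line(im,((u-u0)*f,0),((u-u0)*f,5),(0,255,0),1)
        cv2.putText(im,str(u),((u-u0)*f,16),0,.35,(0,255,0),1)
    for v in range(-(-v0//10)*10,v1,10):
        cv2.line(im,(0,(v-v0)*f),(5,(v-v0)*f),(0,255,0),1)
        cv2.putText(im,str(v),(6,(v-v0)*f+4),0,.35,(0,255,0),1)
    cv2.imwrite("pics/"+name,im)
E
python3 - <<'E'
from h import *
t=load("top0");s=load("scene0")
crop(t,225,180,295,225,11,"t_mag.png")
crop(s,335,110,455,200,6,"s_mag.png")
crop(t,360,190,420,235,11,"t_strip.png")
crop(s,230,200,290,245,11,"s_strip.png")
crop(t,125,170,295,230,4,"t_st.png")
E
```

```text
(no output)
```

View pics/t_mag.png

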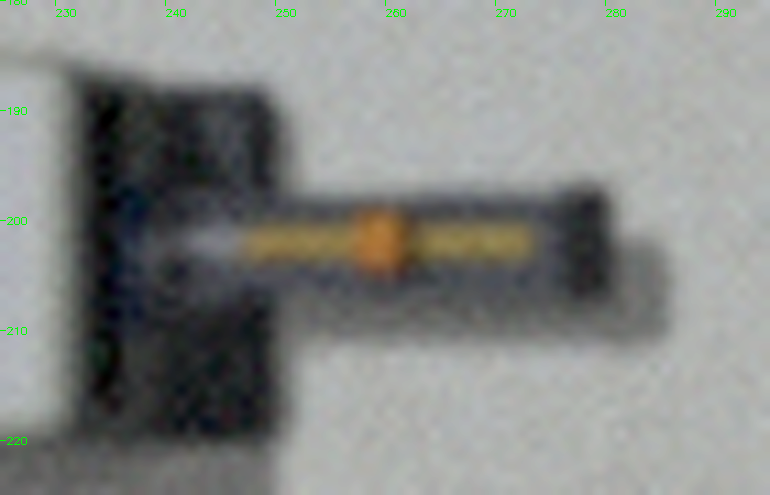

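View pics/s_mag.png

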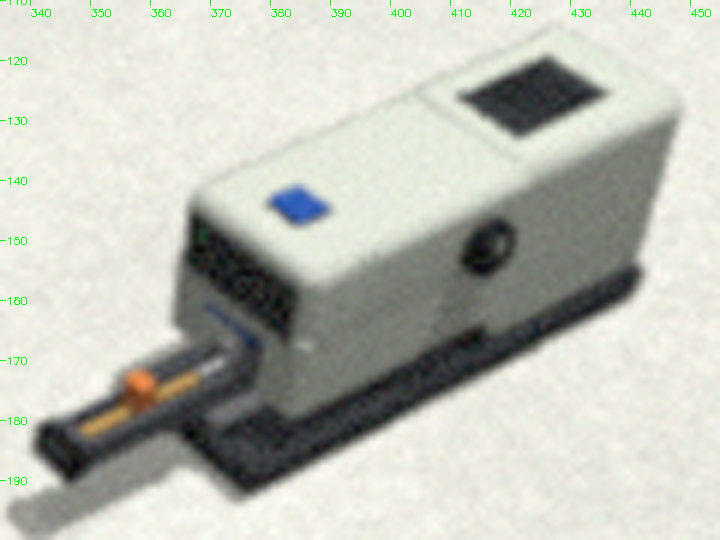

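View pics/t_strip.png

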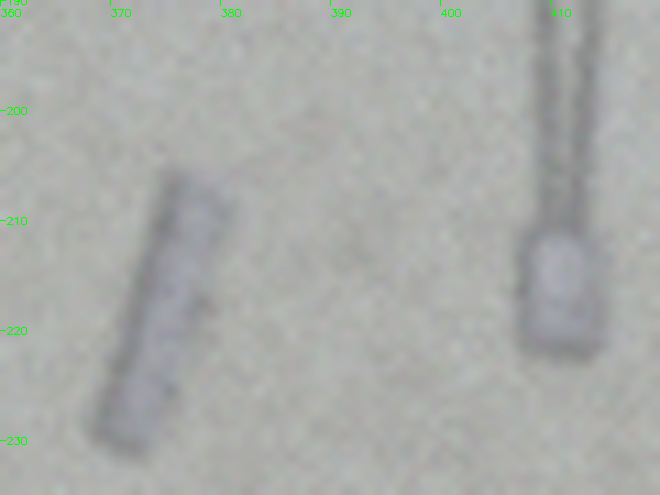

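View pics/s_strip.png

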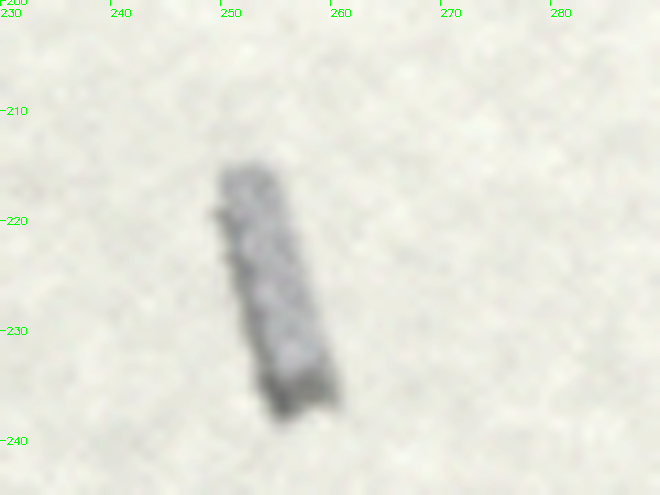

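View pics/t_st.png

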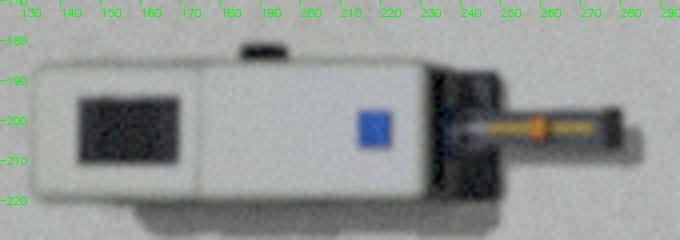

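The steel strip's long axis in the top view runs from about (377,206) to (371,231). In the same view the yellow guide runs (247–273, 202), the follower is at (259,202), and the nose front is at u≈279.5. Next I'll average frames and fit these features.

```bash
python3 - <<'E'
from station import manip
from h import *
for n in("scene","top"):
    ps=[]
    for i in range(5):
        d=manip.snapshot(n);ps.append(d["pixels"].astype(float))
    d["pixels"]=np.mean(ps,0).astype(np.float32)
    np.savez(n+"1.npz",**d)
print(manip.sense()["t"])
E
cat > m1.py <<'E'
from h import *
def comp(mask,box):
    u0,v0,u1,v1=box;m=np.zeros_like(mask);m[v0:v1,u0:u1]=mask[v0:v1,u0:u1]
    n,l,st,c=cv2.connectedComponentsWithStats(m.astype(np.uint8),connectivity=8)
    k=1+np.argmax(st[1:,4]);return l==k
def wstat(w):
    v,u=np.nonzero(w>0);ww=w[v,u];c=np.array([np.average(u,weights=ww),np.average(v,weights=ww)])
    C=np.cov(np.c_[u,v].T,aweights=ww);e,V=np.linalg.eigh(C);return c,np.sqrt(12*e),V[:,1]
def strip(n,box,z):
    d=load(n);g=cv2.GaussianBlur(d["pixels"],(0,0),0.7)
    f=g[:,:,2]-g.mean(2)*1.0  # blueish
    u0,v0,u1,v1=box
    sub=g[v0:v1,u0:u1];bg=np.median(sub.reshape(-1,3),0)
    dist=np.linalg.norm(sub-bg,axis=2);
    th=0.35*np.percentile(dist,98)
    M=np.zeros(g.shape[:2],np.uint8);M[v0:v1,u0:u1]=dist>th
    M=comp(M,box);c,s,ax=wstat(M.astype(float))
    r=cv2.minAreaRect(np.argwhere(M)[:,::-1].astype(np.float32))
    print(n,"c",c,"size",s,"rect",r,"th",th)
    for z_ in z:
        P=onz(d,*c,z_);a=onz(d,*(c+ax*s[1]/2),z_);b=onz(d,*(c-ax*s[1]/2),z_)
        print("  z",z_,P,"len",np.linalg.norm(a-b),"yaw deg",np.degrees(np.arctan2(*(a-b)[1::-1])))
    return c
E
python3 - <<'E'
from m1 import *
a=strip("top1",(362,198,390,240),(0.0155,0.01))
b=strip("scene1",(240,208,270,246),(0.0155,0.01))
print(tri(load("top1"),a,load("scene1"),b))
for n,box in(("top1",(235,190,290,212)),("scene1",(335,160,380,192))):
    d=load(n);p=d["pixels"];h=cv2.cvtColor((p/255).astype(np.float32),cv2.COLOR_RGB2HSV)
    col=(h[:,:,1]>0.35)&(h[:,:,2]>.2)
    M=comp(col&(h[:,:,0]<55),box)
    w=np.where(M,1.,0);c,s,ax=wstat(w);print(n,"yellow+orange",c,s,np.ptp(np.argwhere(M),axis=0))
    O=comp(M&(h[:,:,0]<28),box);co,so,_=wstat(O.astype(float));print("  orange",co,so,O.sum())
    Y=M&~cv2.dilate(O.astype(np.uint8),np.ones((3,3))).astype(bool)
    v,u=np.nonzero(Y);l=cv2.fitLine(np.c_[u,v].astype(np.float32),cv2.DIST_HUBER,0,.01,.01).ravel();print("  yline",l,u.min(),u.max())
    k=[(uu,l[3]+(uu-l[2])*l[1]/l[0]) for uu in(u.min()-.5,u.max()+.5)]
    A=[onz(d,*q,0.052) for q in k];print("  guide ends",A,np.linalg.norm(A[0]-A[1]),np.degrees(np.arctan2(*(A[0]-A[1])[1::-1])) )
E
```

```text
0.6
top1 c [374.0049505  218.41089109] size [ 7.85079986 25.58626481] rect ((374.3500061035156, 218.4499969482422), (8.538147926330566, 26.563129425048828), 18.43494987487793) th 10.959555
  z 0.0155 [ 0.46606443 -0.17010726  0.0155    ] len 0.06567581788137358 yaw deg 163.18845542376627
  z 0.01 [ 0.46605691 -0.17073714  0.01      ] len 0.06604916319292024 yaw deg 163.1884554237663
scene1 c [254.31952663 226.56213018] size [ 7.2278007  23.18399657] rect ((254.12265014648438, 226.1792449951172), (23.76337432861328, 7.554830074310303), 74.05460357666016) th 28.999443
  z 0.0155 [ 0.47676978 -0.1780174   0.0155    ] len 0.07608105038006448 yaw deg -18.46577091408248
  z 0.01 [ 0.47217586 -0.17613933  0.01      ] len 0.07667363662571403 yaw deg -18.46577091408251
(array([ 0.46561681, -0.17249932,  0.00154408]), np.float64(0.0017949417274921798))
top1 yellow+orange [259.84722222 201.54166667] [ 3.98323061 21.25626283] [ 5 24]
  orange [259.5 204. ] [0.         4.47213595] 4
  yline [ 9.999998e-01 -5.702877e-04  2.602000e+02  2.011000e+02] 248 272
  guide ends [array([0.51345806, 0.1486494 , 0.052     ]), array([0.51257804, 0.08566945, 0.052     ])] 0.06298609605859297 89.19945777493386
scene1 yellow+orange [357.72       175.97333333] [ 5.48747108 17.67900225] [10 18]
  orange [358.03030303 174.63636364] [5.24507301 6.45882975] 33
  yline [  0.90279764  -0.43006554 357.3949     177.1701    ] 349 367
  guide ends [array([0.5125993 , 0.08555905, 0.052     ]), array([0.51402464, 0.14968732, 0.052     ])] 0.06414410709806696 -91.27326547836653
```

```bash
python3 - <<'E'
from h import *
from scipy.spatial.transform import Rotation as Ro
from station import manip
t=load("top1");s=load("scene1")
for n,d in(("top",t),("scene",s)):
    print(n,"cam at",-d["R"].T@d["t"])
for a,b in(((252.5,215.3),(257.2,233.7)),):
    A=onz(s,*a,.0155);B=onz(s,*b,.0155);print(A,B,np.linalg.norm(A-B),(A+B)/2,np.degrees(np.arctan2(*(A-B)[1::-1])))
q=manip.sense();M=Ro.from_quat(q["tool_rot"]).as_matrix();print(M, q["q"])
for n,d,b in(("t",t,(362,198,390,240)),("s",s,(240,205,270,245))):
    d["pixels"]=np.clip(d["pixels"]*(1.3 if n=="t" else .9),0,170).astype(np.uint8);crop(d,*b,13,n+"_st1.png")
E
```

```text
top cam at [ 0.46738819 -0.05930424  0.98301449]
scene cam at [ 1.06657487 -0.41913928  0.72163481]
[ 0.44116844 -0.16331604  0.0155    ] [ 0.50074051 -0.18355369  0.0155    ] 0.0629157680607551 [ 0.47095447 -0.17343486  0.0155    ] 161.2364950836566
[[-5.10719492e-05  2.95349622e-01 -9.55389239e-01]
 [-5.27067893e-05 -9.55389240e-01 -2.95349619e-01]
 [-9.99999997e-01  3.52714186e-05  6.43605210e-05]] [-1.44947993e+00  5.27477757e-01  1.43267139e+00 -6.16936517e-05
  1.18139737e+00 -1.78481627e-01]
```

View pics/t_st1.png

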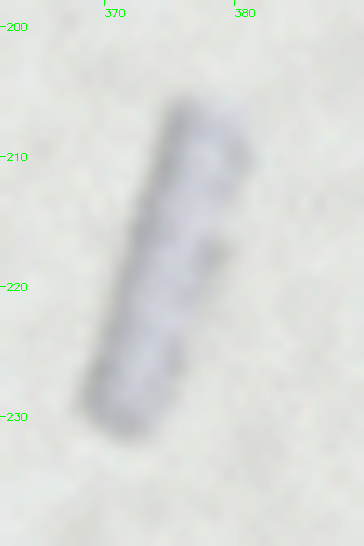

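View pics/s_st1.png

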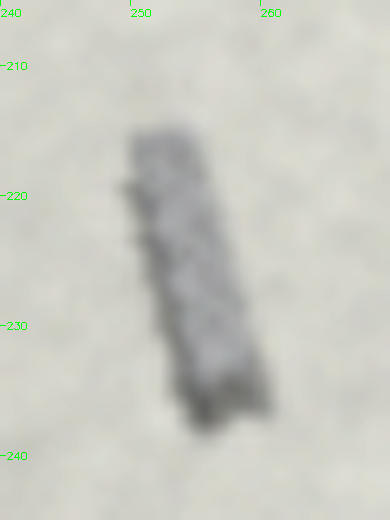

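```bash
cat >> h.py <<'E'
def go(target,yaw=None):
    from station import manip
    from scipy.spatial.transform import Rotation as Ro
    q=manip.sense();M=Ro.from_quat(q["tool_rot"]).as_matrix();p=q["tcp_pos"]
    y=np.degrees(np.arctan2(M[1,1],M[0,1]))
    print("t",round(q["t"],2),"tcp",p.round(4),"jawyaw",round(y,2),"tilt",M[:,0].round(4),"F",q["force"].round(2),"gap",round(q["finger_gap"],3))
    if target is not None: print("linear cm",(100*M.T@(np.array(target)-p)).round(2))
    if yaw is not None: print("twist",round(np.radians(-((yaw-y+180)%360-180)),4))
E
python3 -c "
from h import *
go((.4685,-.173,.09),-107.7)"
python3 -m jog '{"linear":[[14,-32.1,-39.6],[14,-32.1,-39.6],[14,-32.1,-39.6],[14,-32.1,-39.6],[14,-32.1,-39.6],[14,-32.1,-39.6],[14,-32.1,-39.6],[14,-32.1,-39.6],[14,-32.1,-39.6],[14,-32.1,-39.6],[14,-32.1,-39.6],[14,-32.1,-39.6],[14,-32.1,-39.6],[14,-32.1,-39.6],[14,-32.1,-39.6],[14,-32.1,-39.6]],"twist":[0.609,0.609,0.609,0.609,0.609,0.609,0.609,0.609,0.609,0.609,0.609,0.609,0.609,0.609,0.609,0.609],"claw":[0,0,0,0,0,0,0,0,0,0,0,0,0,0,0,0]}' 25
python3 -c "
from h import *
go((.4685,-.173,.0075),-107.7)"
```

```text
t 0.6 tcp [ 0.1846 -0.5971  0.2313] jawyaw -72.82 tilt [-1.e-04 -1.e-04 -1.e+00] F [-1.59  0.01  0.3 ] gap 1.001
linear cm [ 14.13 -32.13 -39.65]
twist 0.6087
t: 1.93
tcp_pos: [0.4684, -0.174, 0.0915]
tool_rot: [0.699, -0.109, -0.698, -0.108]
force: [-0.3, -0.8, 0.0]
finger_gap: 0.5
t 1.93 tcp [ 0.4684 -0.174   0.0915] jawyaw -107.68 tilt [ 5.e-04 -7.e-04 -1.e+00] F [-0.26 -0.83  0.02] gap 0.5
linear cm [ 8.4  -0.1   0.02]
twist 0.0003
```

```bash
python3 - <<'E'
from station import manip
from h import *
for n,b in(("scene",(215,170,295,245)),("top",(340,185,420,245))):
    d=manip.snapshot(n);crop(d,*b,8,n+"2.png")
    print(n,proj(d,[.4685,-.173,.0155]),proj(d,manip.sense()["tcp_pos"]))
E
```

```text
scene [254.46100492 223.60593786] [250.20299714 201.87651619]
top [375.11770532 217.44584847] [379.70649354 217.5527608 ]
```

View pics/scene2.png

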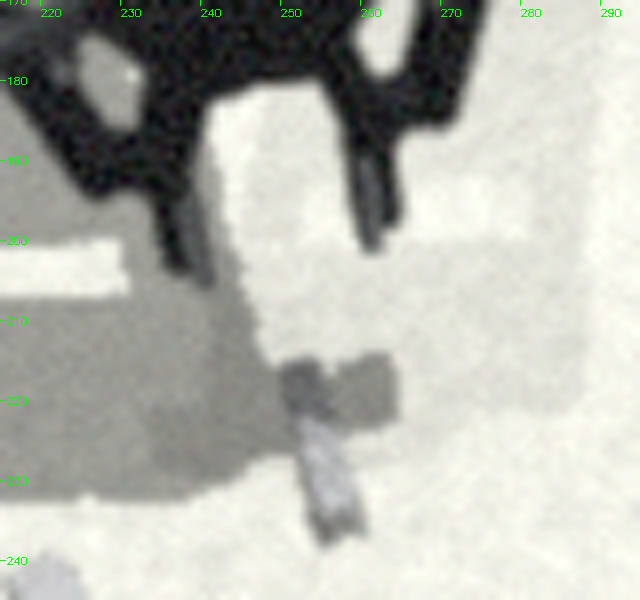

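The fingertips straddle the strip, with the finger midpoint near (250,203) and the crown centre near (254.8,224.5), both as predicted. Going down and gripping.

```bash

python3 -m jog '{"linear":[[3,-0.1,0],[6,-0.1,0],[7.5,-0.1,0],[8.0,-0.1,0],[8.4,-0.1,0],[8.4,-0.1,0],[8.4,-0.1,0],[8.4,-0.1,0],[8.4,-0.1,0],[8.4,-0.1,0],[8.4,-0.1,0],[8.4,-0.1,0],[8.4,-0.1,0],[8.4,-0.1,0],[8.4,-0.1,0],[8.4,-0.1,0]],"twist":[0,0,0,0,0,0,0,0,0,0,0,0,0,0,0,0],"claw":[0,0,0,0,0,-0.4,-0.5,-0.6,-0.7,-0.8,-0.9,-0.9,-0.9,-0.9,-0.9,-0.9]}' 25
python3 -c "
from h import *
go((.4685,-.173,.0075),-107.7)"
```

```text
t: 3.37
tcp_pos: [0.4691, -0.173, 0.0084]
tool_rot: [0.699, -0.109, -0.698, -0.108]
force: [-1.4, -1.3, 7.5]
finger_gap: 0.141
t 3.37 tcp [ 0.4691 -0.173   0.0084] jawyaw -107.7 tilt [ 0.0018 -0.0014 -1.    ] F [-1.37 -1.28  7.55] gap 0.141
linear cm [0.09 0.02 0.05]
twist 0.0
```

```bash

python3 -m jog '{"linear":[[-1,0,0],[-3,0,0],[-7,0,0],[-11,0,0],[-14,0,0],[-14,0,0],[-14,0,0]],"twist":[0,0,0,0,0,0,0],"claw":[-0.9,-0.9,-0.9,-0.9,-0.9,-0.9,-0.9]}'
python3 - <<'E'
from station import manip
from h import *
go(None)
p=manip.sense()["tcp_pos"]
for n in("scene","top"):
    d=manip.snapshot(n);u,v=proj(d,p).astype(int);print(n,proj(d,p));np.savez(n+"3.npz",**d)
    crop(d,u-35,v-35,u+35,v+30,9,n+"3.png")
t=load("top1")
for z in(.048,.056):
  for uv in((279.5,202.),(278.9,202.),(280.1,202)): print(z,onz(t,*uv,z))
E
```

```text
t: 3.95
tcp_pos: [0.4695, -0.1729, 0.1497]
tool_rot: [0.7, -0.11, -0.697, -0.108]
force: [0.0, -1.1, -1.2]
finger_gap: 0.143
t 3.95 tcp [ 0.4695 -0.1729  0.1497] jawyaw -107.7 tilt [ 0.0045 -0.0028 -1.    ] F [ 0.03 -1.09 -1.22] gap 0.143
scene [248.03766567 183.34989514]
top [382.24401024 216.84525286]
0.048 [0.51023752 0.06865581 0.048     ]
0.048 [0.51025937 0.07016778 0.048     ]
0.048 [0.51021567 0.06714402 0.048     ]
0.056 [0.5098709  0.06756098 0.056     ]
0.056 [0.50989256 0.06906002 0.056     ]
0.056 [0.50984924 0.06606213 0.056     ]
```

View pics/scene3.png

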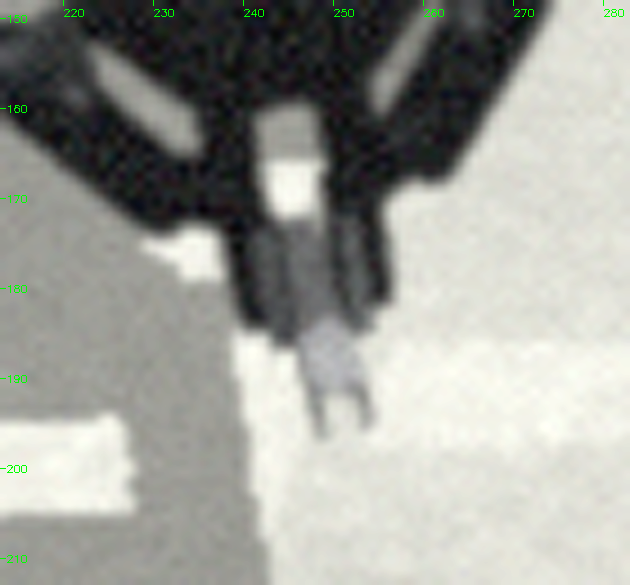

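```bash
python3 - <<'E'
from h import *
t=load("top1");s=load("scene1")
for n,d,b in(("t",t,(226,182,290,222)),("s",s,(335,155,385,195))):
    d["pixels"]=np.clip(d["pixels"]*1.2,0,170).astype(np.uint8);crop(d,*b,12,n+"_mag1.png")
E
```

```text
(no output)
```

View pics/t_mag1.png

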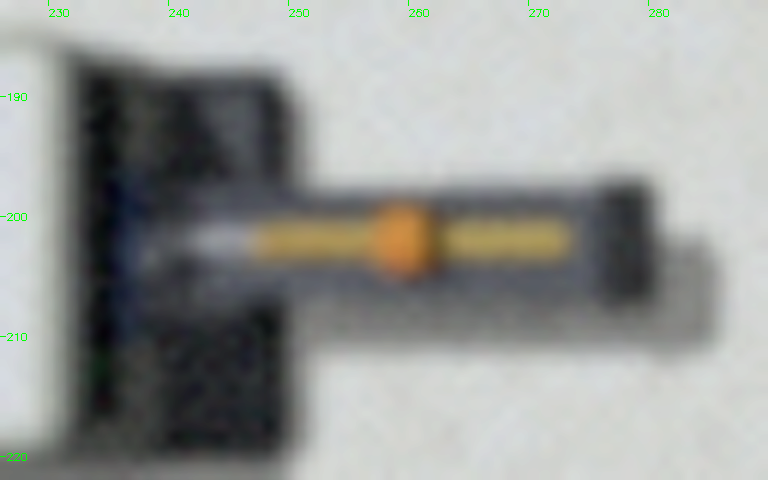

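View pics/s_mag1.png

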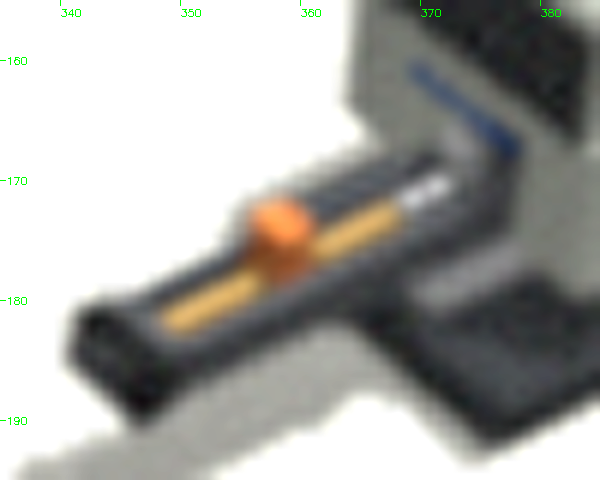

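View pics/top3.png

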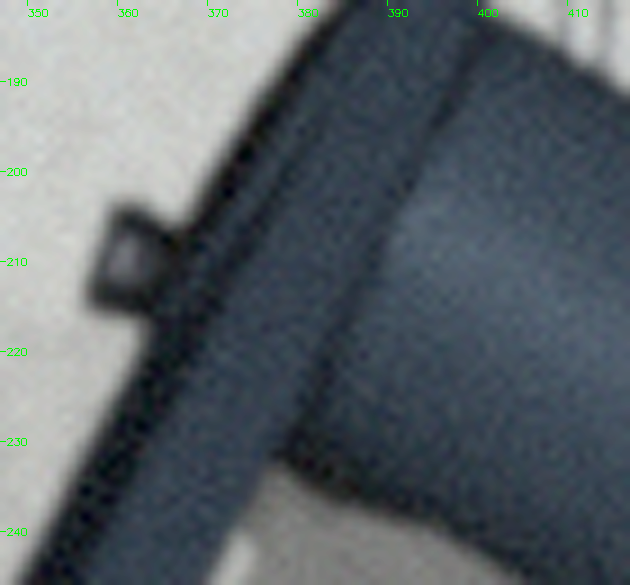

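The strip is held between the pads: its near end shows the open U, with lower corners at about (248.5,196.5) and (253,195.5). I'll check that it's level and centred.

```bash
python3 - <<'E'
from h import *
d=load("scene3");p=np.array([.4695,-.1729,.1497])
a=np.radians(-17.7);L=np.array([np.cos(a),np.sin(a),0]);W=np.array([-np.sin(a),np.cos(a),0])
for zb in(-.0075,-.009):
  for e in(33,-33):
    for w in(-6.5,6.5): print(zb,e,w,"bot",proj(d,p+L*e/1e3+W*w/1e3+[0,0,zb]).round(1),"top",proj(d,p+L*e/1e3+W*w/1e3+[0,0,zb+.0155]).round(1))
E
```

```text
-0.0075 33 -6.5 bot [248.4 196.3] top [247.5 191.1]
-0.0075 33 6.5 bot [254.3 195.1] top [253.5 189.9]
-0.0075 -33 -6.5 bot [242.9 177.1] top [242.  171.9]
-0.0075 -33 6.5 bot [248.5 176. ] top [247.7 170.8]
-0.009 33 -6.5 bot [248.5 196.8] top [247.6 191.6]
-0.009 33 6.5 bot [254.4 195.6] top [253.6 190.4]
-0.009 -33 -6.5 bot [243.  177.6] top [242.1 172.4]
-0.009 -33 6.5 bot [248.6 176.4] top [247.8 171.3]
```

```bash
cat > m2.py <<'E'
from h import *
def guide(n,pr=True):
    d=load(n);p=d["pixels"].astype(np.float32);y=np.clip((p[:,:,0]+p[:,:,1])/2-p[:,:,2],0,None)
    return d,y
E
python3 - <<'E'
from m2 import *
d,y=guide("top1")
pts=[]
for u in range(246,275):
    w=y[194:211,u].copy();w-=np.median(y[190:215,u]);w=np.clip(w-3,0,None);v=np.arange(194,211)
    pts.append((u,(w*v).sum()/w.sum(),w.sum()))
pts=np.array(pts);print(pts.round(2).tolist())
k=(pts[:,0]<255)|(pts[:,0]>264);k&=pts[:,2]>30
f=np.polyfit(pts[k,0],pts[k,1],1);print("fit",f)
A=onz(d,247,np.polyval(f,247),.052);B=onz(d,273,np.polyval(f,273),.052);print(A,B,np.degrees(np.arctan2(*(A-B)[1::-1])))
# scene
d,y=guide("scene1");pts=[]
for u in range(346,370):
    vv=np.arange(164,190);w=np.clip(y[164:190,u]-np.median(y[164:190,u])-5,0,None);pts.append((u,(w*vv).sum()/max(w.sum(),1e-6),w.sum()))
pts=np.array(pts);print(pts.round(2).tolist())
k=((pts[:,0]>=349)&(pts[:,0]<=354))|((pts[:,0]>362)&(pts[:,0]<=367));f=np.polyfit(pts[k,0],pts[k,1],1)
A=onz(d,367,np.polyval(f,367),.052);B=onz(d,349,np.polyval(f,349),.052);print(f,A,B,np.degrees(np.arctan2(*(A-B)[1::-1])))
# body edges top
d=load("top1");g=d["pixels"].mean(2);h=d["pixels"]
up=[];lo=[]
for u in range(140,226,1):
    col=cv2.GaussianBlur(g,(0,0),1)[:,u]
    gr=np.abs(np.diff(col))
    def sub(a,b):
        i=a+np.argmax(gr[a:b]);w=gr[i-2:i+3];return (w*np.arange(i-2,i+3)).sum()/w.sum()+.5
    up.append((u,sub(181,192)));lo.append((u,sub(213,224)))
for e in(up,lo):
    e=np.array(e);l=cv2.fitLine(e.astype(np.float32),cv2.DIST_HUBER,0,.01,.01).ravel()
    q=[(u,l[3]+(u-l[2])*l[1]/l[0]) for u in(140,225)]
    for z in(.122,.115):
        A,B=[onz(d,*x,z) for x in q];print(q,z,A,B,np.degrees(np.arctan2(*(A-B)[1::-1])))
E
```

```text
[[246.0, 202.0, 2.5], [247.0, 201.83, 41.0], [248.0, 201.67, 77.3], [249.0, 201.59, 92.6], [250.0, 201.57, 91.7], [251.0, 201.55, 94.0], [252.0, 201.58, 93.3], [253.0, 201.54, 95.4], [254.0, 201.55, 94.2], [255.0, 201.58, 95.2], [256.0, 201.49, 111.4], [257.0, 201.45, 169.8], [258.0, 201.4, 226.5], [259.0, 201.41, 256.9], [260.0, 201.48, 236.9], [261.0, 201.5, 167.2], [262.0, 201.63, 94.2], [263.0, 201.54, 86.3], [264.0, 201.54, 88.4], [265.0, 201.52, 93.2], [266.0, 201.54, 94.8], [267.0, 201.52, 93.9], [268.0, 201.52, 91.5], [269.0, 201.53, 94.0], [270.0, 201.51, 95.2], [271.0, 201.53, 93.7], [272.0, 201.56, 73.6], [273.0, 201.6, 23.1], [274.0, nan, 0.0]]
fit [-5.10911761e-03  2.02895080e+02]
[0.51215686 0.14991567 0.052     ] [0.51154046 0.08441963 0.052     ] 89.46078927074346
[[346.0, 0.0, 0.0], [347.0, 0.0, 0.0], [348.0, 181.0, 7.5], [349.0, 181.01, 64.4], [350.0, 180.86, 87.9], [351.0, 180.36, 93.7], [352.0, 179.88, 93.3], [353.0, 179.34, 95.8], [354.0, 178.81, 101.4], [355.0, 177.76, 114.6], [356.0, 175.27, 194.4], [357.0, 174.18, 255.1], [358.0, 174.04, 292.6], [359.0, 174.13
[... 334 characters left out ...]
08560354941284
[(140, np.float32(187.61296)), (225, np.float32(185.7652))] 0.122 [0.54541325 0.38726098 0.122     ] [0.54652657 0.18570764 0.122     ] 90.31648067585266
[(140, np.float32(187.61296)), (225, np.float32(185.7652))] 0.115 [0.54604759 0.39089153 0.115     ] [0.54716996 0.18769957 0.115     ] 90.31648067585262
[(140, np.float32(218.59648)), (225, np.float32(218.40643))] 0.122 [0.47275096 0.38629423 0.122     ] [0.47062333 0.18565963 0.122     ] 89.39242898489138
[(140, np.float32(218.59648)), (225, np.float32(218.40643))] 0.115 [0.47279456 0.38991692 0.115     ] [0.47064963 0.18765118 0.115     ] 89.3924289848914<stdin>:6: RuntimeWarning: invalid value encountered in scalar divide
```

```bash
python3 - <<'E'
from h import *
t=load("top1");s=load("scene1")
print("foll front top", [onz(t,u,201.5,z).round(4) for u,z in((261.2,.066),(261.8,.052),(256.2,.066))])
print("foll scene top-front edge", [onz(s,u,v,.066).round(4) for u,v in((355.5,174.0),(360.3,175.8),(358,175.2))])
print("foll base front scene guide end", onz(s,356.3,178.3,.052).round(4))
print("nose scene", [onz(s,u,v,z).round(4) for u,v,z in((341,181,.056),(347,187.2,.056),(346.8,190.3,.038),(340.7,184.5,.038))])
print("guide front end scene", onz(s,348.6,181.3,.052))
print("head front base edge top",[onz(t,u,v,z).round(4) for u,v,z in((249.8,195,.022),(249.8,212,.022))])
c=np.array([.5126,.117,.048])
E
```

```text
foll front top [array([0.5113, 0.1115, 0.066 ]), array([0.5119, 0.1126, 0.052 ]), array([0.5115, 0.1239, 0.066 ])]
foll scene top-front edge [array([0.5124, 0.108 , 0.066 ]), array([0.5251, 0.1136, 0.066 ]), array([0.5198, 0.1103, 0.066 ])]
foll base front scene guide end [0.515  0.1099 0.052 ]
nose scene [array([0.5034, 0.0677, 0.056 ]), array([0.5308, 0.0655, 0.056 ]), array([0.5252, 0.0707, 0.038 ]), array([0.4985, 0.0717, 0.038 ])]
guide front end scene [0.51242612 0.08603503 0.052     ]
head front base edge top [array([0.5307, 0.1493, 0.022 ]), array([0.4867, 0.1494, 0.022 ])]
```

```bash
python3 -c "
from h import *
go((.5121,.066,.11),-0.6)"
```

```text
t 4.05 tcp [ 0.4677 -0.1719  0.1471] jawyaw -107.71 tilt [-1.1e-03  8.0e-04 -1.0e+00] F [ 0.28 -0.07 -0.48] gap 0.139
linear cm [  3.72 -24.01   3.  ]
twist -1.8694
```

```bash

python3 -m jog '{"linear":[[0,-2,0.3],[0,-4,0.6],[0,-6,0.9],[0,-8,1],[0,-10,1.3],[0,-12,1.5],[0,-14,1.8],[0,-16,2],[0,-18,2.3],[1,-20,2.5],[2,-22,2.8],[3,-24,3],[3.7,-24,3],[3.7,-24,3],[3.7,-24,3],[3.7,-24,3],[3.7,-24,3],[3.7,-24,3]],"twist":[-0.12,-0.24,-0.36,-0.48,-0.6,-0.72,-0.84,-0.96,-1.08,-1.2,-1.32,-1.44,-1.56,-1.68,-1.8,-1.869,-1.869,-1.869],"claw":[-0.9,-0.9,-0.9,-0.9,-0.9,-0.9,-0.9,-0.9,-0.9,-0.9,-0.9,-0.9,-0.9,-0.9,-0.9,-0.9,-0.9,-0.9]}'
cat > look.py <<'E'
import sys
from station import manip
from h import *
go(None)
k=sys.argv[1];z=float(sys.argv[2]) if len(sys.argv)>2 else 0
for n,b in(("scene",(320,120,400,200)),("top",(230,175,310,235))):
    d=manip.snapshot(n);np.savez(n+k+".npz",**d);crop(d,*b,7 if n=="scene" else 9,n+k+".png")
E
python3 look.py 4
```

```text
t: 5.55
tcp_pos: [0.5117, 0.0654, 0.1088]
tool_rot: [-0.502, -0.498, 0.504, -0.496]
force: [0.6, 0.8, -0.2]
finger_gap: 0.143
t 5.55 tcp [0.5117 0.0654 0.1088] jawyaw -0.74 tilt [-3.7e-03  4.0e-04 -1.0e+00] F [ 0.58  0.75 -0.18] gap 0.143
```

View pics/scene4.png

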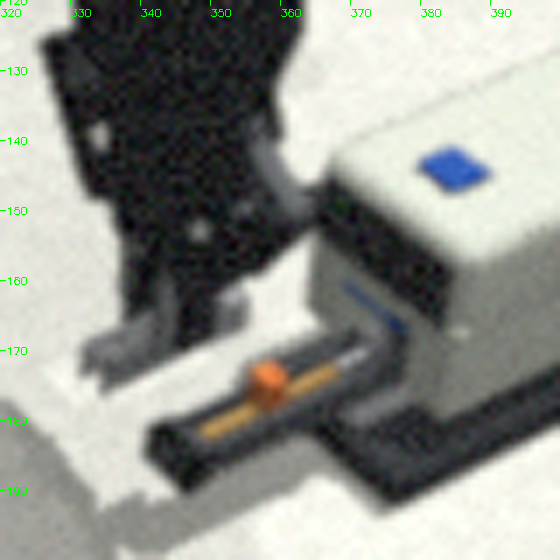

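View pics/top4.png

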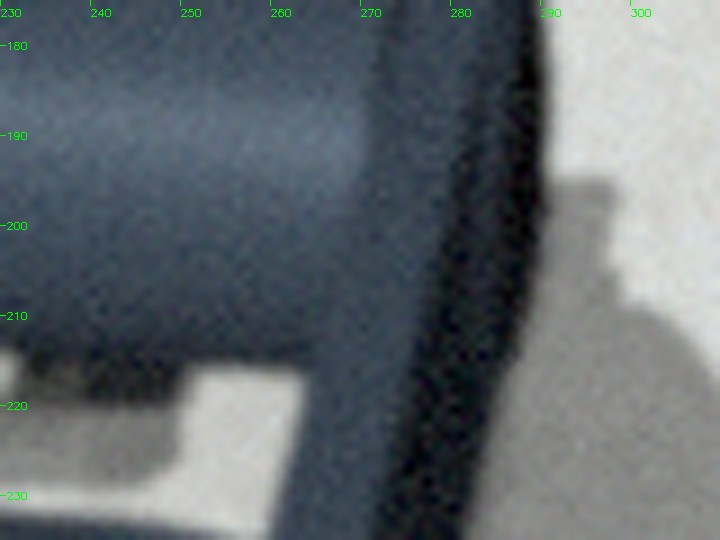

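Scene: the strip is held level, with its front end at about (331–337,168–176). The magazine and follower haven't been touched. The top view is blocked by the arm.

```bash
cat > strip_proj.py <<'E'
from h import *
def corners(d,p,yaw=89.4,zb=-.008):
    a=np.radians(yaw);L=np.array([np.cos(a),np.sin(a),0]);W=np.array([-np.sin(a),np.cos(a),0])
    for e in(-33,33):
        for w in(-6.5,6.5):
            X=p+L*e/1e3+W*w/1e3; print("end",e,"side",w,"bot",proj(d,X+[0,0,zb]).round(1),"top",proj(d,X+[0,0,zb+.0155]).round(1))
E
python3 - <<'E'
from strip_proj import *
d=load("scene4");corners(d,np.array([.5117,.0654,.1088]))
crop(d,322,145,365,180,16,"s4z.png");go((.5121,.066,.067),-.6)
E
```

```text
end -33 side -6.5 bot [334.2 176.2] top [334.4 171.4]
end -33 side 6.5 bot [331.  173.3] top [331.2 168.5]
end 33 side -6.5 bot [355.1 166.3] top [355.6 161.5]
end 33 side 6.5 bot [351.9 163.6] top [352.3 158.8]
t 5.65 tcp [0.5122 0.0653 0.1094] jawyaw -0.72 tilt [-2.1e-03  2.0e-04 -1.0e+00] F [-0.41  1.31 -0.99] gap 0.139
linear cm [ 4.24 -0.   -0.07]
twist -0.0021
```

View pics/s4z.png

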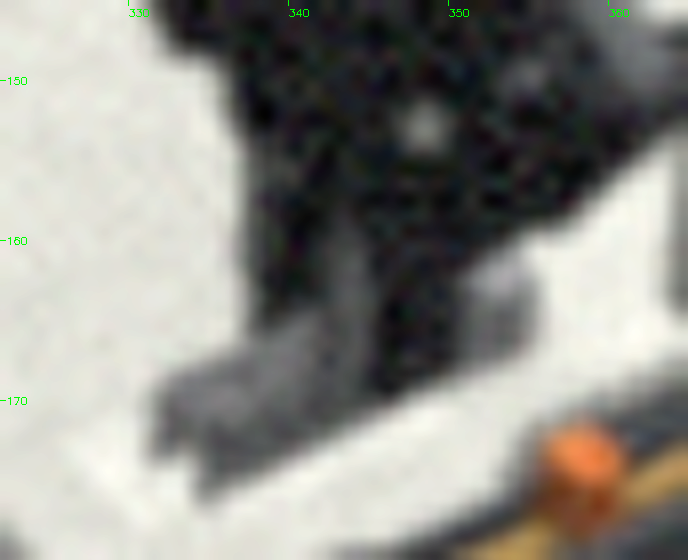

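```bash

python3 -m jog '{"linear":[[1.5,0,0],[3,0,0],[3.8,0,0],[4.25,0,0],[4.25,0,0],[4.25,0,0]],"twist":[0,0,0,0,0,0],"claw":[-0.9,-0.9,-0.9,-0.9,-0.9,-0.9]}'
python3 - <<'E'
from h import *
go((.5126,.118,.0665),-.6)
E
python3 look.py 5
```

```text
t: 6.15
tcp_pos: [0.5129, 0.0652, 0.0678]
tool_rot: [-0.503, -0.497, 0.503, -0.497]
force: [-0.1, -0.0, 0.5]
finger_gap: 0.136
t 6.15 tcp [0.5129 0.0652 0.0678] jawyaw -0.65 tilt [-2.e-04  0.e+00 -1.e+00] F [-0.13 -0.02  0.45] gap 0.136
linear cm [ 0.13 -0.09 -5.28]
twist -0.0008
t 6.15 tcp [0.5129 0.0652 0.0678] jawyaw -0.65 tilt [-2.e-04  0.e+00 -1.e+00] F [-0.13 -0.02  0.45] gap 0.136
```

View pics/scene5.png

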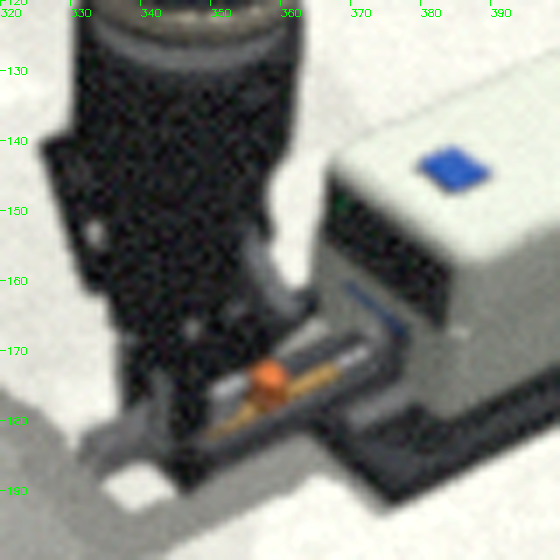

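The strip's rear end is just in front of the orange follower at (357,175). Now I'll push it back slowly.

```bash

python3 -m jog '{"linear":[[0.1,0,-0.5],[0.1,0,-1.0],[0.1,0,-1.3],[0.1,0,-1.6],[0.1,0,-1.9],[0.1,0,-2.2],[0.1,0,-2.5]],"twist":[0,0,0,0,0,0,0],"claw":[-0.9,-0.9,-0.9,-0.9,-0.9,-0.9,-0.9]}'
python3 look.py 6
```

```text
t: 6.83
tcp_pos: [0.5132, 0.0903, 0.067]
tool_rot: [-0.503, -0.497, 0.503, -0.497]
force: [0.1, -3.9, 1.1]
finger_gap: 0.14
t 6.83 tcp [0.5132 0.0903 0.067 ] jawyaw -0.61 tilt [ 2.e-04 -5.e-04 -1.e+00] F [ 0.08 -3.91  1.09] gap 0.14
```

View pics/scene6.png

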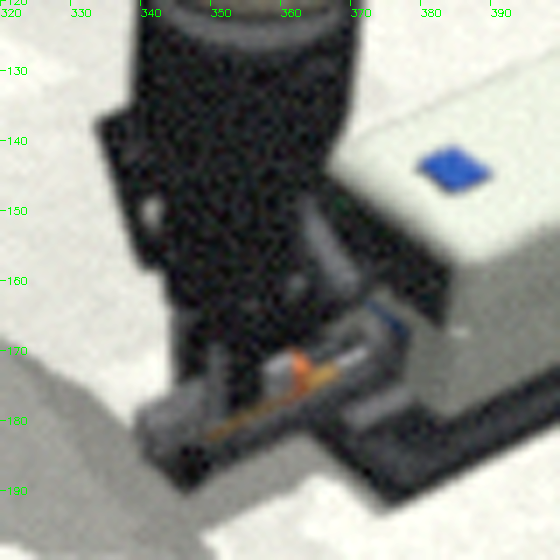

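The follower is moving back with the strip, now at about (361,172), with 3.9 N of reaction. Continuing.

```bash

python3 -m jog '{"linear":[[0.05,0.05,-0.3],[0.05,0.05,-0.6],[0.05,0.05,-0.9],[0.05,0.05,-1.2],[0.05,0.05,-1.5],[0.05,0.05,-1.8],[0.05,0.05,-2.1],[0.05,0.05,-2.4],[0.05,0.05,-2.6],[0.05,0.05,-2.8],[0.05,0.05,-2.8],[0.05,0.05,-2.8]],"twist":[0,0,0,0,0,0,0,0,0,0,0,0],"claw":[-0.9,-0.9,-0.9,-0.9,-0.9,-0.9,-0.9,-0.9,-0.9,-0.9,-0.9,-0.9]}'
python3 look.py 7;python3 - <<'E'
from strip_proj import *
corners(load("scene7"),np.array([.513,.118,.067]));d=load("scene7");crop(d,335,150,385,192,15,"s7z.png")
E
```

```text
t: 7.93
tcp_pos: [0.5138, 0.1183, 0.0663]
tool_rot: [-0.503, -0.497, 0.503, -0.497]
force: [-1.4, -5.4, 2.8]
finger_gap: 0.142
t 7.93 tcp [0.5138 0.1183 0.0663] jawyaw -0.62 tilt [-3.e-04 -0.e+00 -1.e+00] F [-1.35 -5.39  2.81] gap 0.142
end -33 side -6.5 bot [350.1 180.9] top [350.5 176.3]
end -33 side 6.5 bot [347.  178.1] top [347.3 173.6]
end 33 side -6.5 bot [369.6 171.3] top [370.2 166.8]
end 33 side 6.5 bot [366.4 168.7] top [366.9 164.2]
```

View pics/s7z.png

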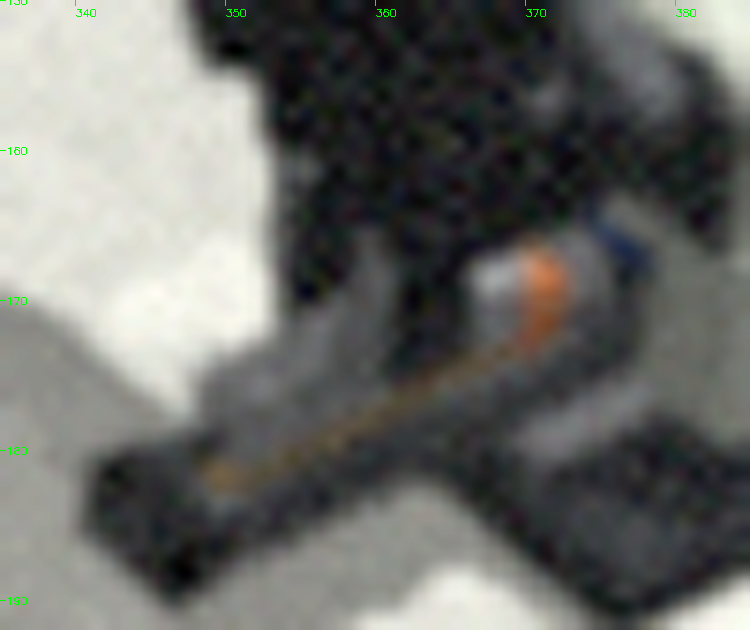

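The strip has the follower pushed back to about 0.039, and its front end at (349,179) is behind the stop. Lowering it gradually while watching the force.

```bash

python3 -m jog '{"linear":[[0,-0.1,0],[0.15,-0.1,0],[0.3,-0.1,0],[0.45,-0.1,0],[0.45,-0.1,0],[0.45,-0.1,0]],"twist":[0,0,0,0,0,0],"claw":[-0.9,-0.9,-0.9,-0.9,-0.9,-0.9]}'
python3 -m jog '{"linear":[[0.1,0,0],[0.1,0,0],[0.2,0,0],[0.2,0,0]],"twist":[0,0,0,0],"claw":[-0.9,-0.9,-0.9,-0.9]}'
```

```text
t: 8.53
tcp_pos: [0.5135, 0.1181, 0.0617]
tool_rot: [0.503, 0.497, -0.503, 0.497]
force: [-0.3, -4.9, 2.0]
finger_gap: 0.145
t: 8.87
tcp_pos: [0.5134, 0.1182, 0.0597]
tool_rot: [0.503, 0.497, -0.503, 0.497]
force: [-0.7, -4.8, 3.0]
finger_gap: 0.142
```

```bash

python3 -m jog '{"linear":[[0.1,0,0],[0.1,0,0],[0.2,0,0],[0.2,0,0],[0.2,0,0]],"twist":[0,0,0,0,0],"claw":[-0.9,-0.9,-0.9,-0.9,-0.9]}'
python3 look.py 8;python3 - <<'E'
from strip_proj import *
d=load("scene8");crop(d,335,150,385,192,15,"s8z.png")
E
```

```text
t: 9.28
tcp_pos: [0.5132, 0.1182, 0.0577]
tool_rot: [0.503, 0.497, -0.503, 0.497]
force: [-0.4, -4.8, 0.2]
finger_gap: 0.14
t 9.28 tcp [0.5132 0.1182 0.0577] jawyaw -0.64 tilt [ 4.e-04  0.e+00 -1.e+00] F [-0.36 -4.77  0.15] gap 0.14
```

View pics/s8z.png

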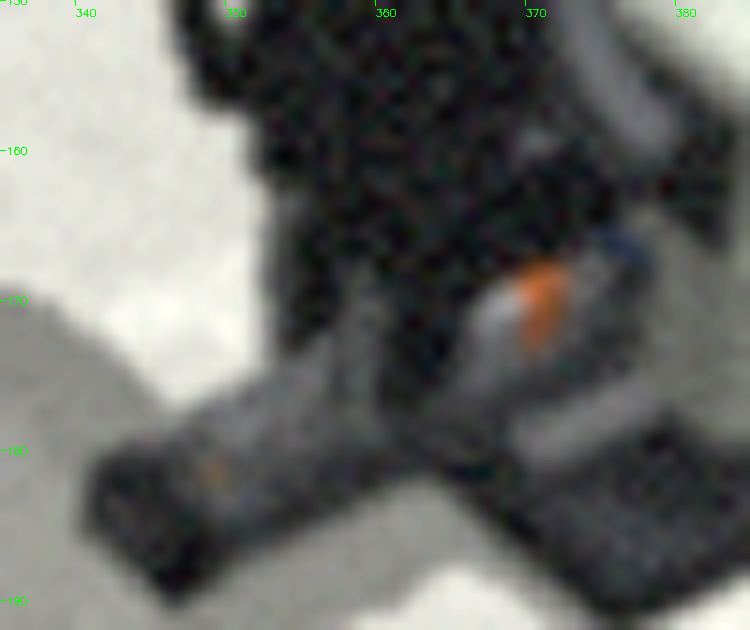

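The strip is going in between the side walls without resistance, and only a little of the guide still shows, at (349,181). Down to the floor.

```bash

python3 -m jog '{"linear":[[0.05,0,0],[0.1,0,0],[0.15,0,0],[0.15,0,0]],"twist":[0,0,0,0],"claw":[-0.9,-0.9,-0.9,-0.9]}'
python3 -m jog '{"linear":[[0.05,0,0],[0.1,0,0],[0.1,0,0]],"twist":[0,0,0],"claw":[-0.9,-0.9,-0.9]}'
```

```text
t: 9.72
tcp_pos: [0.513, 0.1183, 0.0563]
tool_rot: [0.503, 0.497, -0.503, 0.497]
force: [-0.1, -5.2, 2.8]
finger_gap: 0.142
t: 9.97
tcp_pos: [0.5131, 0.1182, 0.0558]
tool_rot: [0.503, 0.497, -0.503, 0.497]
force: [-1.1, -4.6, 6.6]
finger_gap: 0.138
```

```bash

python3 -m jog '{"linear":[[0,0,0.1],[0,0,0.2],[0,0,0.25],[0,0,0.3],[0,0,0.3]],"twist":[0,0,0,0,0],"claw":[-0.9,-0.9,-0.9,-0.9,-0.9]}'
python3 look.py 9;python3 - <<'E'
from strip_proj import *
d=load("scene9");crop(d,335,150,385,192,15,"s9z.png")
E
```

```text
t: 10.38
tcp_pos: [0.513, 0.116, 0.0558]
tool_rot: [0.503, 0.497, -0.502, 0.497]
force: [-0.3, -2.5, 6.1]
finger_gap: 0.141
t 10.38 tcp [0.513  0.116  0.0558] jawyaw -0.67 tilt [ 6.0e-04  1.2e-03 -1.0e+00] F [-0.3  -2.54  6.13] gap 0.141
```

View pics/s9z.png

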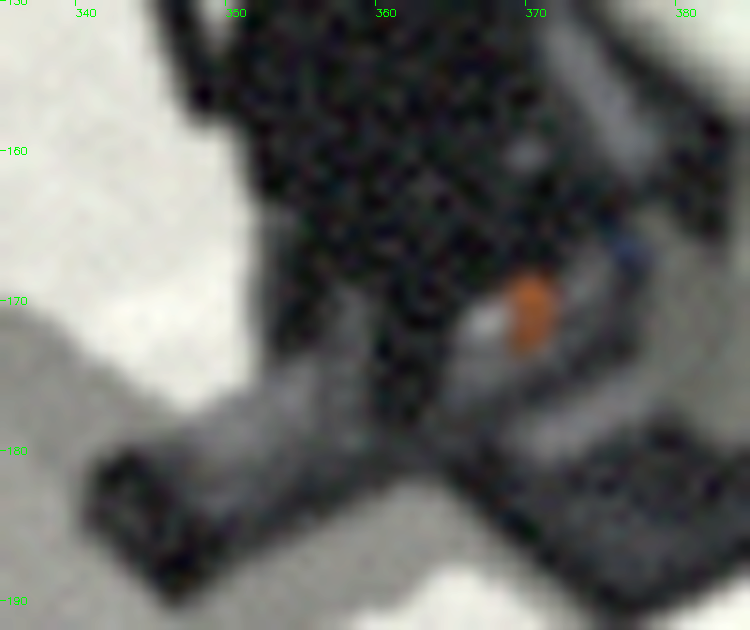

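The strip is against the front stop, the guide is covered, and the follower sits directly behind at (370,171). Releasing and lifting.

```bash

python3 -m jog '{"linear":[[-0.05,0,0],[-0.05,0,0],[-0.05,0,0],[-0.05,0,0],[-0.05,0,0],[-0.05,0,0],[-1,0,0],[-3,0,0],[-6,0,2],[-8,0,6],[-8,0,9],[-8,0,12],[-8,0,12],[-8,0,12]],"twist":[0,0,0,0,0,0,0,0,0,0,0,0,0,0],"claw":[-0.6,-0.4,-0.2,-0.2,-0.2,-0.2,-0.2,-0.2,-0.2,-0.2,-0.2,-0.2,-0.2,-0.2]}'
python3 look.py 10;python3 - <<'E'
from strip_proj import *
d=load("scene10");crop(d,335,150,385,192,15,"s10z.png")
E
```

```text
t: 11.65
tcp_pos: [0.5119, -0.0062, 0.1361]
tool_rot: [0.504, 0.496, -0.503, 0.497]
force: [-0.5, 0.7, 0.2]
finger_gap: 0.399
t 11.65 tcp [ 0.5119 -0.0062  0.1361] jawyaw -0.84 tilt [ 0.001 -0.    -1.   ] F [-0.53  0.72  0.18] gap 0.399
```

View pics/s10z.png

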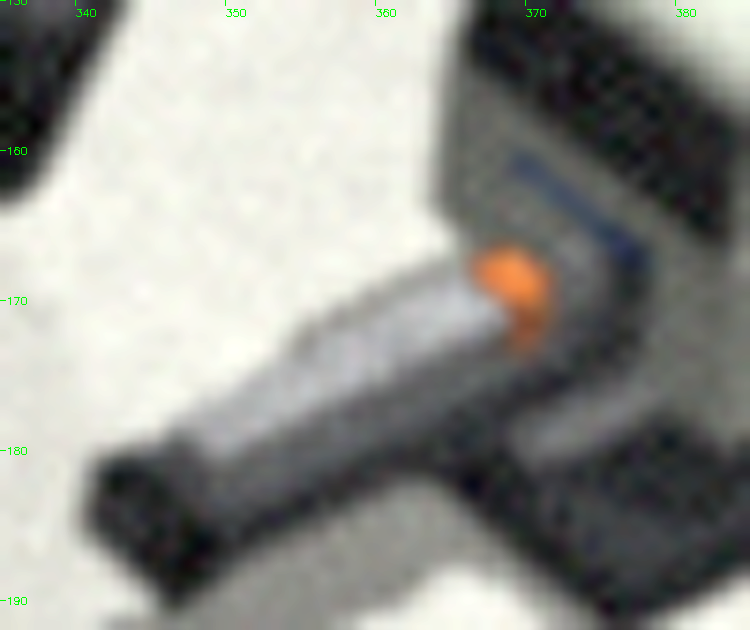

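View pics/top10.png

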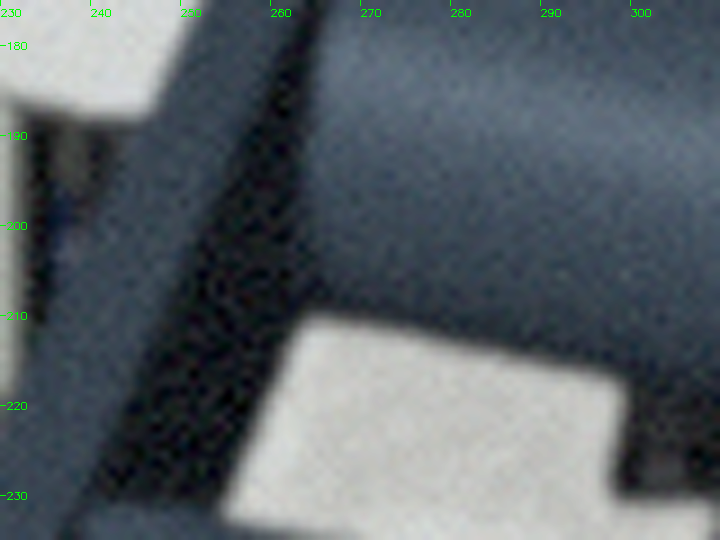

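```bash
python3 - <<'E'
from strip_proj import *
d=load("scene10");corners(d,np.array([.513,.115,.056]))
go((.5122,.045,.052),-0.6)
E
```

```text
end -33 side -6.5 bot [348.9 184.5] top [349.3 180. ]
end -33 side 6.5 bot [345.8 181.7] top [346.2 177.3]
end 33 side -6.5 bot [368.3 174.9] top [368.9 170.5]
end 33 side 6.5 bot [365.1 172.3] top [365.7 167.9]
t 11.75 tcp [ 0.5113 -0.0043  0.1355] jawyaw -0.65 tilt [-4.e-04  5.e-04 -1.e+00] F [-0.64  0.28 -0.68] gap 0.403
linear cm [ 8.36  0.04 -4.93]
twist -0.0009
```

The crown corners match a seated strip to within about 1 px (front measured (349.2,180.5) against (349.3,180.0) predicted, rear (369,171) against (368.9,170.5)). It's fully down between the stop and the follower. Next I'll shut the fingers and lower them in front of the nose.

```bash

python3 -m jog '{"linear":[[0,0.05,-1.5],[0,0.05,-3],[0,0.05,-3.6],[0,0.05,-3.6],[2,0.05,-3.6],[4,0.05,-3.6],[6,0.05,-3.6],[7.5,0.05,-3.6],[8.3,0.05,-3.6],[8.3,0.05,-3.6],[8.3,0.05,-3.6]],"twist":[0,0,0,0,0,0,0,0,0,0,0],"claw":[-1,-1,-1,-1,-1,-1,-1,-1,-1,-1,-1]}' 40
python3 look.py 11; python3 -c "
from h import *
go((.512,.0565,.0525),-0.6)"
```

```text
t: 12.67
tcp_pos: [0.5125, 0.0313, 0.0522]
tool_rot: [-0.503, -0.497, 0.503, -0.497]
force: [-0.1, -0.2, 0.4]
finger_gap: 0.002
t 12.67 tcp [0.5125 0.0313 0.0522] jawyaw -0.61 tilt [-6.e-04  0.e+00 -1.e+00] F [-0.13 -0.21  0.37] gap 0.002
t 12.77 tcp [0.5132 0.0312 0.0531] jawyaw -0.61 tilt [ 1.7e-03 -3.0e-04 -1.0e+00] F [ 0.35 -0.12  0.51] gap -0.001
linear cm [ 0.06 -0.15 -2.53]
twist -0.0002
```

View pics/scene11.png

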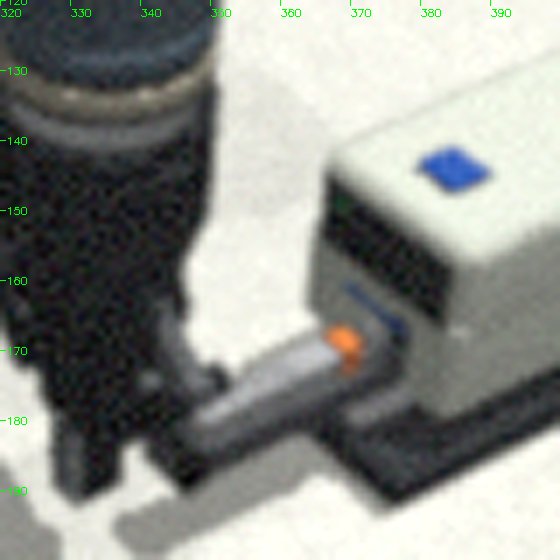

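Fingers are shut and just in front of the nose, with the tip at about (332,190) and the nose at (345,183). Approaching to contact.

```bash

python3 -m jog '{"linear":[[0,0,-0.6],[0,-0.05,-1.2],[0,-0.05,-1.7],[0,-0.05,-2.0],[0,-0.05,-2.3],[0,-0.05,-2.5],[0,-0.05,-2.7],[0,-0.05,-2.9],[0,-0.05,-3.1],[0,-0.05,-3.3],[0,-0.05,-3.5],[0,-0.05,-3.5]],"twist":[0,0,0,0,0,0,0,0,0,0,0,0],"claw":[-1,-1,-1,-1,-1,-1,-1,-1,-1,-1,-1,-1]}'
python3 look.py 12
```

```text
t: 13.77
tcp_pos: [0.5126, 0.0648, 0.0524]
tool_rot: [-0.502, -0.497, 0.503, -0.498]
force: [-0.5, -7.1, 0.8]
finger_gap: -0.002
t 13.77 tcp [0.5126 0.0648 0.0524] jawyaw -0.54 tilt [-1.0e-04 -2.4e-03 -1.0e+00] F [-0.51 -7.11  0.79] gap -0.002
```

View pics/scene12.png

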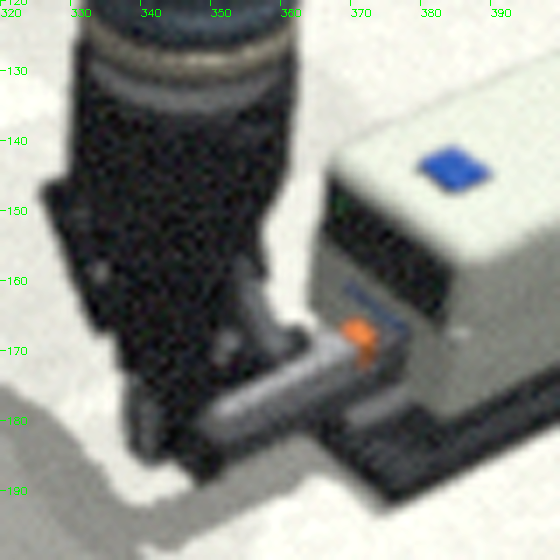

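```bash

python3 -m jog '{"linear":[[0,0,-0.3],[0,0,-0.6],[0,0,-0.9],[0,0,-1.2],[0,0,-1.5],[0,0,-1.8],[0,0,-2.1],[0,0,-2.4],[0,0,-2.7],[0,0,-3.0]],"twist":[0,0,0,0,0,0,0,0,0,0],"claw":[-1,-1,-1,-1,-1,-1,-1,-1,-1,-1]}'
python3 look.py 13
```

```text
t: 14.7
tcp_pos: [0.5127, 0.0943, 0.0523]
tool_rot: [-0.501, -0.497, 0.503, -0.498]
force: [-1.0, -8.2, 1.4]
finger_gap: -0.005
t 14.7 tcp [0.5127 0.0943 0.0523] jawyaw -0.54 tilt [-6.e-04 -3.e-03 -1.e+00] F [-1.   -8.22  1.4 ] gap -0.005
```

View pics/scene13.png

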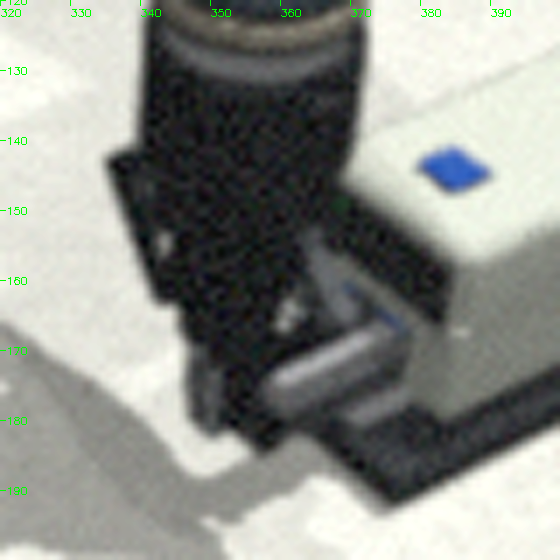

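The magazine is sliding in smoothly at 8 N, with the strip still down; its rear is entering the head at (375,167).

```bash

python3 -m jog '{"linear":[[0,0,-0.3],[0,0,-0.6],[0,0,-0.9],[0,0,-1.2],[0,0,-1.5],[0,0,-1.8],[0,0,-2.1],[0,0,-2.4],[0,0,-2.7],[0,0,-3.0],[0,0,-3.3],[0,0,-3.6],[0,0,-3.9]],"twist":[0,0,0,0,0,0,0,0,0,0,0,0,0],"claw":[-1,-1,-1,-1,-1,-1,-1,-1,-1,-1,-1,-1,-1]}'
python3 look.py 14
```

```text
t: 15.88
tcp_pos: [0.5129, 0.1326, 0.0523]
tool_rot: [-0.501, -0.497, 0.504, -0.499]
force: [-0.5, -14.5, 1.3]
finger_gap: 0.003
t 15.88 tcp [0.5129 0.1326 0.0523] jawyaw -0.48 tilt [-0.0014 -0.0044 -1.    ] F [ -0.48 -14.48   1.29] gap 0.003
```

View pics/scene14.png

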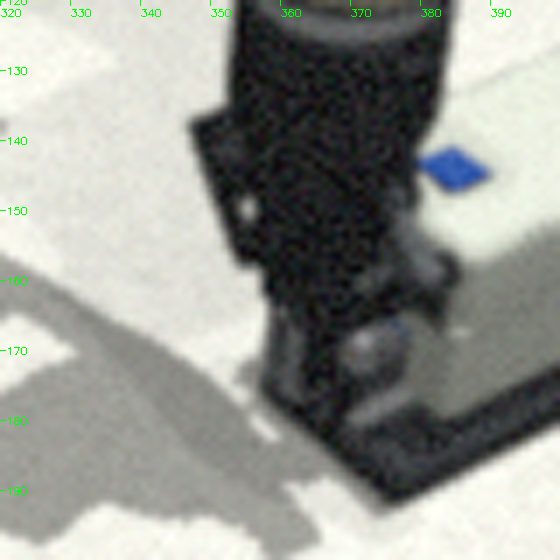

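Reaction has risen to 14.5 N, more than the spring explains, so I'm stopping to check before going on.

```bash
python3 - <<'E'
from h import *
from station import manip
d=load("scene14");crop(d,345,130,400,185,14,"s14z.png")
go(None)
for X in([.5129,.1326,.052],[.5129,.147,.056],[.5129,.1326,.125],[.55,.172,.122],[.47,.172,.122],[.55,.1326+.0425,.125],[.5129,.1326+.0425,.125],[.5129,.172,.122]): print(X,proj(d,X).round(1))
s=load("scene1");print([onz(s,u,v,.122).round(4) for u,v in((367.2,143.5),(385.5,157.5))])
t=load("top1");print([onz(t,u,v,.122).round(4) for u,v in((231,190),(231,215))])
E
```

```text
t 15.98 tcp [0.5129 0.1329 0.0523] jawyaw -0.49 tilt [-0.0013 -0.0039 -1.    ] F [ 1.000e-02 -1.044e+01  1.890e+00] gap -0.003
[0.5129, 0.1326, 0.052] [362.3 174.6]
[0.5129, 0.147, 0.056] [366.6 171.4]
[0.5129, 0.1326, 0.125] [364.9 152.6]
[0.55, 0.172, 0.122] [386.4 155.4]
[0.47, 0.172, 0.122] [365.5 140. ]
[0.55, 0.1751, 0.125] [387.5 154. ]
[0.5129, 0.1751, 0.125] [377.5 146.7]
[0.5129, 0.172, 0.122] [376.4 148.1]
[array([0.4843, 0.1656, 0.122 ]), array([0.5549, 0.1644, 0.122 ])]
[array([0.5364, 0.1716, 0.122 ]), array([0.4783, 0.1716, 0.122 ])]
```

View pics/s14z.png

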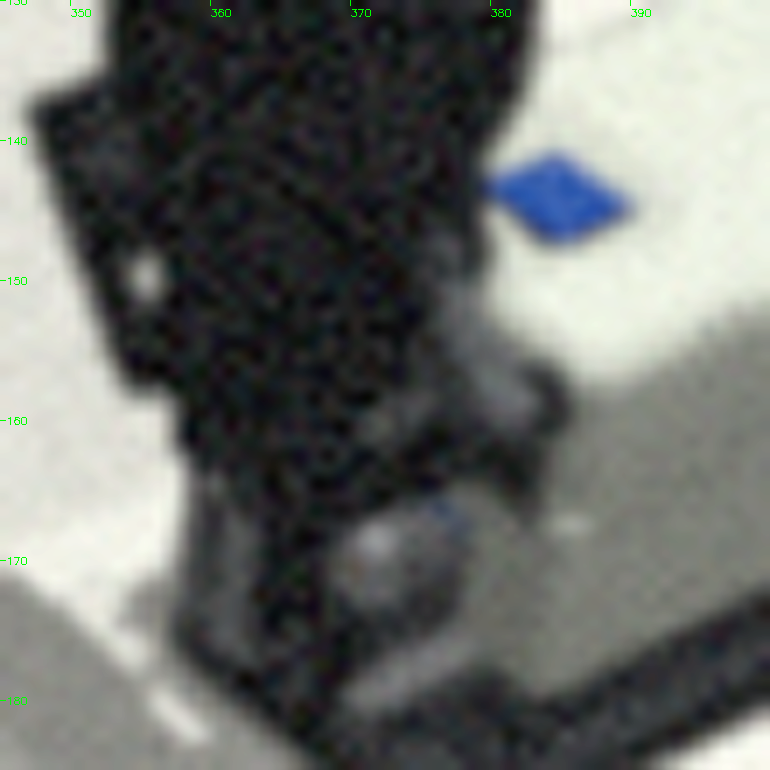

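The static force is back to 10.4 N, which fits the spring plus friction, so the 14.5 N was mostly transient. Continuing in smaller, slower steps.

```bash

python3 -m jog '{"linear":[[0,0,-0.15],[0,0,-0.3],[0,0,-0.45],[0,0,-0.6],[0,0,-0.6]],"twist":[0,0,0,0,0],"claw":[-1,-1,-1,-1,-1]}'
python3 -m jog '{"linear":[[0,0,-0.1],[0,0,-0.2],[0,0,-0.3],[0,0,-0.3]],"twist":[0,0,0,0],"claw":[-1,-1,-1,-1]}'
python3 -m jog '{"linear":[[0,0,-0.1],[0,0,-0.2],[0,0,-0.3],[0,0,-0.3]],"twist":[0,0,0,0],"claw":[-1,-1,-1,-1]}'
```

```text
t: 16.4
tcp_pos: [0.513, 0.1385, 0.0523]
tool_rot: [-0.501, -0.497, 0.504, -0.499]
force: [-0.1, -12.1, 1.1]
finger_gap: -0.002
t: 16.73
tcp_pos: [0.513, 0.1418, 0.0523]
tool_rot: [-0.501, -0.497, 0.504, -0.498]
force: [-0.9, -10.2, 1.9]
finger_gap: -0.002
t: 17.07
tcp_pos: [0.513, 0.1449, 0.0523]
tool_rot: [-0.501, -0.497, 0.504, -0.498]
force: [-1.0, -9.6, 1.6]
finger_gap: 0.001
```

```bash

python3 -m jog '{"linear":[[0,0,-0.1],[0,0,-0.2],[0,0,-0.3],[0,0,-0.3]],"twist":[0,0,0,0],"claw":[-1,-1,-1,-1]}'
python3 look.py 15
```

```text
t: 17.4
tcp_pos: [0.513, 0.1479, 0.0523]
tool_rot: [-0.501, -0.497, 0.504, -0.498]
force: [-0.9, -9.7, 1.1]
finger_gap: 0.002
t 17.4 tcp [0.513  0.1479 0.0523] jawyaw -0.52 tilt [-0.0014 -0.0037 -1.    ] F [-0.91 -9.73  1.07] gap 0.002
```

View pics/scene15.png

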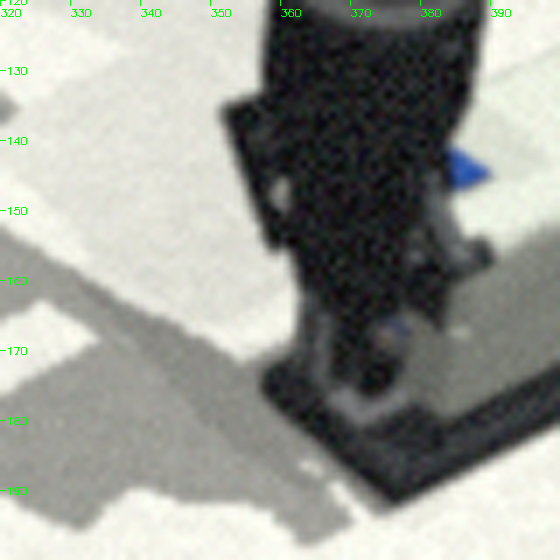

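The nose is close to the head at (372,172). From here, about 1–2 mm per step, feeling for the latch.

```bash

for i in 1 2; do python3 -m jog '{"linear":[[0,0,-0.1],[0,0,-0.15],[0,0,-0.15]],"twist":[0,0,0],"claw":[-1,-1,-1]}' | grep -E "pos|force"; done
```

```text
tcp_pos: [0.513, 0.1496, 0.0523]
force: [0.2, -8.8, 1.5]
tcp_pos: [0.513, 0.151, 0.0523]
force: [-0.5, -10.1, 1.9]
```

```bash

python3 -m jog '{"linear":[[0,0,-0.1],[0,0,-0.1],[0,0,-0.1]],"twist":[0,0,0],"claw":[-1,-1,-1]}' | grep -E "pos|force"
```

```text
tcp_pos: [0.513, 0.1519, 0.0522]
force: [-0.8, -9.7, 1.6]
```

```bash

python3 -m jog '{"linear":[[0,0,-0.1],[0,0,-0.1],[0,0,-0.1]],"twist":[0,0,0],"claw":[-1,-1,-1]}' | grep -E "pos|force"
```

```text
tcp_pos: [0.5131, 0.1525, 0.0523]
force: [-0.3, -11.3, 1.3]
```

```bash

python3 -m jog '{"linear":[[0,0,-0.1],[0,0,-0.1],[0,0,-0.1]],"twist":[0,0,0],"claw":[-1,-1,-1]}' | grep -E "pos|force"
```

```text
tcp_pos: [0.513, 0.1527, 0.0522]
force: [-0.8, -15.7, 2.8]
```

```bash

python3 -m jog '{"linear":[[0,0,-0.1],[0,0,-0.1],[0,0,-0.1]],"twist":[0,0,0],"claw":[-1,-1,-1]}' | grep -E "pos|force"
```

```text
tcp_pos: [0.513, 0.1528, 0.0522]
force: [-0.0, -18.1, 2.1]
```

It has stalled against a stop at y=0.1528 with 18 N, 95 mm past first contact and above the 13 N latch force. Backing off slowly to test the latch.

```bash

python3 -m jog '{"linear":[[0,0,0.1],[0,0,0.2],[0,0,0.3],[0,0,0.4],[0,0,0.4]],"twist":[0,0,0,0,0],"claw":[-1,-1,-1,-1,-1]}' | grep -E "pos|force"
python3 -m jog '{"linear":[[0,0,0.1],[0,0,0.2],[0,0,0.4],[0,0,0.4]],"twist":[0,0,0,0],"claw":[-1,-1,-1,-1]}' | grep -E "pos|force"
```

```text
tcp_pos: [0.513, 0.1509, 0.0523]
force: [-0.3, -8.8, 1.3]
tcp_pos: [0.5134, 0.1492, 0.0523]
force: [-0.7, 0.2, -0.6]
```

Force dropped to zero after backing off, so the magazine is holding. Retreating to look.

```bash

python3 -m jog '{"linear":[[0,0,1],[0,0,3],[0,0,6],[-1,0,10],[-4,0,14],[-8,0,18],[-12,-3,20],[-12,-8,20],[-12,-12,20],[-12,-15,20],[-12,-15,20],[-12,-15,20]],"twist":[0,0,0,0,0,0,0,0,0,0,0,0],"claw":[-1,-1,-1,-1,-1,-1,-1,-1,-1,-1,-1,-1]}' | grep -E "pos|force"
python3 look.py 16;python3 - <<'E'
from h import *
d=load("scene16");crop(d,350,130,400,190,12,"s16z.png");cv2.imwrite("pics/full16.png",d["pixels"][:,:,::-1])
E
```

```text
tcp_pos: [0.3563, -0.0479, 0.1724]
force: [0.5, 0.5, 0.0]
t 20.75 tcp [ 0.3563 -0.0479  0.1724] jawyaw -0.73 tilt [-0.0042  0.002  -1.    ] F [0.55 0.48 0.04] gap -0.001
```

View pics/s16z.png

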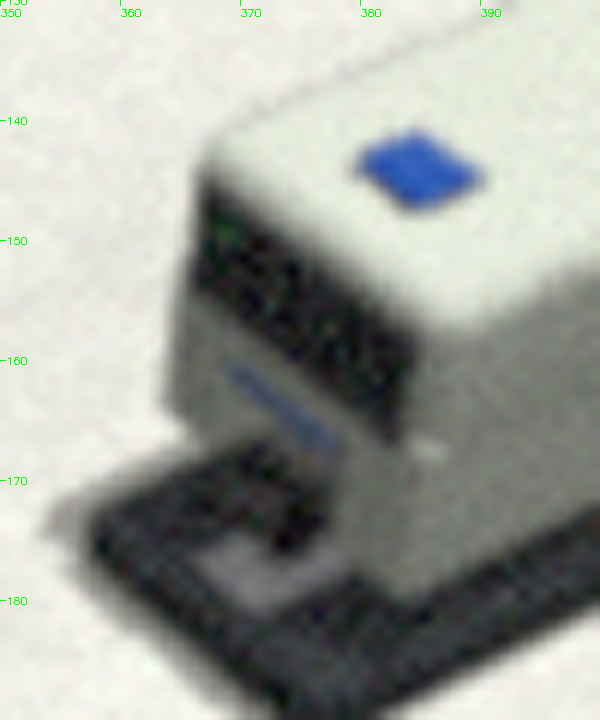

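View pics/full16.png

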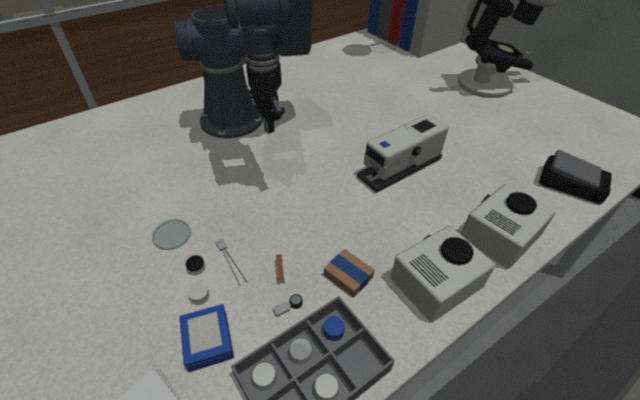

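The magazine is shut with the nose tucked into the head at (373,174). It has stayed shut for over 1 s untouched, the arm is clear, and the other items are where they were. Handing in.

```bash
python3 -c "
from station import manip
print(manip.sign_off())"
```

```text
the job is handed in; nothing more can be done
None
```

I loaded the steel strip and shut the magazine on its latch. I handed the job in at about 21 s with the arm clear of everything. The sign-off gave no verdict.

- **Loading:** I used the strip to push the follower back to about 0.039 m, then lowered it to the channel floor at up to 6.6 N. I eased it forward against the front stop before letting go. After release, its visible crown corners matched a fully seated strip to within about 1 px.
- **Closing:** I pushed the nose home with the fingers shut. The force was 8–10 N along the way, with one moving reading of 14.5 N that settled to 10.4 N when I stopped to check.
- **Latch:** The force rose to 18.1 N at the hard end, under the 20 N limit. On backing off, it fell to zero and the magazine stayed in.
- **Last check:** The last camera view shows the magazine shut more than 1 s after the fingers left it. The copper strip and the other bench items look unmoved in that view.
- **Not checked:** With the magazine shut, the strip is out of sight inside the head, so its seating could not be seen after closing.

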